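Finish the drying crib and hold the dish lid over it for a fit check

ROBOT

A 7-joint arm with a two-finger parallel gripper is mounted at the origin on the work surface. World frame = base frame: x ahead of the robot, y to its left, z up, the work surface at z = 0. Lengths are in m, angles in rad, forces in N, time in s.
With the tool pointing down it reaches from about 0.4 to 0.875 m from the base axis. Payload 4.4 kg.
Tool frame: the origin (TCP) lies midway between the tips of the shut fingers; the grasp point (between the pads) lies 19 mm behind it; z points along the fingers, y is the line along which they close (so a half turn about z gives the same grasp; the last joint's range is limited). The gripper opens to 85 mm and grips with 20 to 120 N. Pads are 22 mm wide; open, the fingers measure 114 mm over their backs; the gripper's body (76 mm by 85 mm) begins 54 mm behind the grasp point. The pads swing forward as they close: fully open they stand 13 mm farther back than shut.
Start: joints at [1.052, 0.628, 0.038, 1.517, -0.027, 0.996, -0.02], TCP at [0.284, -0.584, 0.231] pointing down, gripper open.
Joint ranges: [-3.06, 3.06], [-0.37, 2.12], [-1.25, 1.32], [0.18, 2.47], [-1.1, 4.24], [0.23, 1.98], [-2.94, 2.94]. Speed limits (rad/s): [2.57, 2.57, 3.14, 3.14, 3.14, 3.14, 3.14].

INTERFACE

Orientations are given as a unit quaternion [x, y, z, w].
In Python, from bench import goto, movel, goto_joints, gripper_open, clamp, wait, inverse_kinematics, get_obs, snapshot, IKError, finish_job gives the robot as it stands. Calls block until the motion is done:
- goto(position, orientation): joint-space move of the TCP to a pose.
- movel(position, frame=None, rate=0.15): straight line of the TCP; frame=None keeps the orientation; rate is the mean speed in m/s.
- goto_joints(angles): joint-space move.
- gripper_open() and clamp(grip_force=None): open the fingers fully, or close them until they stop; grip_force is the grip in N (None keeps the last).
- wait(seconds).
- inverse_kinematics(position, orientation): joint angles nearest the present ones, or None.
- get_obs(): the state.
- snapshot(name): name is "scene" or "top" or "wrist"; returns a dict with "image" (480x640x3 uint8, blue, green, red), "range_z" (480x640 float32, m along the optical axis (not along the pixel's ray), 0 where there is no reading), "fx", "fy", "cx", "cy" (pixels), "k1" (the pictures are not rectified: a ray, as slopes to the right and down, at radius r is drawn at 1 + k1 r^2 times it, then the intrinsics apply), "eye" and "attitude" of the camera in the world. Camera axes: x right, y down, z forward; pixel columns grow to the right and rows downward; lengths in m; the calibration is good to about 2 mm. A picture is of the moment at which its call begins.
A pose or a line that the arm cannot do raises IKError and nothing moves.
- finish_job(): hands the job in; it is judged then, once.
The state is a dict: "t": time; "qpos": joint angles; "dq": joint speeds; "joint_efforts": joint torques, N m; "eef_pos": TCP position; "tool_rot": TCP orientation; "contact_force": force on the tool from outside, world axes, zero at the start; "ft_torque": the same for the moment, N m; "gripper_width": finger opening in m; "gripper_force": force on a finger pad.
Only numpy, scipy, OpenCV 4.12 (cv2) and the standard library are available. Lean on these libraries where they do the work, as an engineer would, in place of code of your own. Each camera call takes 0.05 s, during which the arm holds its last target. There are 200 camera calls.

TASK

Finish the drying crib by laying the two loose slats as its third layer: flat, crosswise on the top pair and directly above the bottom pair, and let go of them. Then take the ceramic lid by its handle, carry it over the row of paint bottles and stop with it hovering about 15 mm above the new top slats, level, centred on the crib and with its long side square across those slats, so that I can check the fit: finish while still holding it there, never let it touch the slats or the crib, and leave the bottles, pots and jar undisturbed.

Things in the scene. Friction and masses are not known exactly. Their poses are not given: they have to be found in the camera images.
- crib: Drying crib, fixed, left or right of the caddy: grey board 170 x 170 x 10 mm with two glued layers of two slats (130 x 20 x 14 mm). Origin: centre of the underside, on the table; z up. Bottom slats run along x at y = +-45 mm, tops at z = 24 mm; second-layer slats along y at x = +-45 mm, tops at z = 38 mm. The new third layer runs along x at y = +-45 mm; tops will be at z = 52 mm.
- ware_board: Plain brown wooden board, 330 x 230 x 12 mm, fixed to the table on the other side of the caddy from the crib; the two loose slats and the lid lie flat on it. Origin: centre of its underside, on the table; its x axis is the 330 mm side.
- slat_a: Loose wooden slat, 130 x 20 x 14 mm, 22 g, just like the glued ones; lies flat on the ware board. Origin: centre of its underside; x along its length, z up. The two loose slats are alike.
- slat_b: Second loose wooden slat, same as slat_a.
- lid: Flat oblong white ceramic dish lid, about 0.33 kg: a plate 130 x 90 x 12 mm with an upright handle bar on top, 60 mm long along the lid's x, 16 mm wide (y), reaching 47 mm above the underside. Origin: centre of its underside; x along the 130 mm side, z up. Lies on the ware board. Either way round is the same.
- caddy: Open blue plastic caddy fixed to the table between crib and ware board: 310 mm long (its x axis, pointing away from the robot), 58 mm wide, 45 mm high. Origin: centre of its underside, on the table. It holds a row of five paint bottles whose caps reach 119 mm above the table.
- bottle_1: Loose paint bottle standing in the caddy, 38 mm across, 115 mm tall. Origin: centre of its underside. Not to be disturbed.
- bottle_2: Loose paint bottle standing in the caddy, 38 mm across, 115 mm tall. Origin: centre of its underside. Not to be disturbed.
- bottle_3: Loose paint bottle standing in the caddy, 38 mm across, 115 mm tall. Origin: centre of its underside. Not to be disturbed.
- bottle_4: Loose paint bottle standing in the caddy, 38 mm across, 115 mm tall. Origin: centre of its underside. Not to be disturbed.
- bottle_5: Loose paint bottle standing in the caddy, 38 mm across, 115 mm tall. Origin: centre of its underside. Not to be disturbed.
- brush_pot: Clear tub with brushes, 90 mm across, 180 mm tall to the brush tips, standing towards the left edge of the table. Origin: centre of its underside. Not to be disturbed.
- water_tub: Clear empty tub, 100 mm across, 70 mm tall, beyond the far end of the caddy. Origin: centre of its underside. Not to be disturbed.
- glaze_jar: White jar with a lid, 68 mm across, 85 mm tall, towards the right edge of the table. Origin: centre of its underside. Not to be disturbed.
Mind the look-alikes: they are no part of the job. What is meant by the lid is not yellow, and is the larger of those in its own colour.

How it is judged:
On the way, in this order (a step that is already met when the one before it is completed fails the run):
1. Both loose slats lie released as the crib's third layer, crosswise on the second ((((x of slat_a in the frame of crib between -0.018 and 0.018 m and y of slat_a in the frame of crib between 0.03 and 0.06 m and z of slat_a in the frame of crib between 0.0345 and 0.0425 m and angle between the x axis of slat_a and the x axis of crib, either way round below 0.2 rad and angle between slat_a's own z axis and vertical below 0.1 rad) and (x of slat_b in the frame of crib between -0.018 and 0.018 m and y of slat_b in the frame of crib between -0.06 and -0.03 m and z of slat_b in the frame of crib between 0.0345 and 0.0425 m and angle between the x axis of slat_b and the x axis of crib, either way round below 0.2 rad and angle between slat_b's own z axis and vertical below 0.1 rad)) or ((x of slat_a in the frame of crib between -0.018 and 0.018 m and y of slat_a in the frame of crib between -0.06 and -0.03 m and z of slat_a in the frame of crib between 0.0345 and 0.0425 m and angle between the x axis of slat_a and the x axis of crib, either way round below 0.2 rad and angle between slat_a's own z axis and vertical below 0.1 rad) and (x of slat_b in the frame of crib between -0.018 and 0.018 m and y of slat_b in the frame of crib between 0.03 and 0.06 m and z of slat_b in the frame of crib between 0.0345 and 0.0425 m and angle between the x axis of slat_b and the x axis of crib, either way round below 0.2 rad and angle between slat_b's own z axis and vertical below 0.1 rad))) and contact force between each of slat_a, slat_b and the fingers below 0.05 N and linear speed of each of slat_a, slat_b below 0.02 m/s), for 0.2 s.
2. Then the held lid passes above the bottle row, its underside higher than the caps (y of lid in the frame of caddy between -0.06 and 0.06 m and x of lid in the frame of caddy between -0.2 and 0.2 m and height (world z) of lid above 0.12 m and contact force between lid and the fingers above 0.5 N), for 0.02 s.
At the end, for the whole second after the job is handed in: New slats released on layer two, above the bottom slats (15 mm sideways, 18 lengthwise, 0.2 rad). Lid held still, touching no wood: underside 3-30 mm above them, centred within 14 mm, long side across them within 0.15 rad, level within 0.12 rad. Bottles, pots, jar upright, moved under 30 mm (all of step 1 and z of lid in the frame of crib between 0.055 and 0.082 m and horizontal distance between lid and crib below 0.014 m and angle between the x axis of lid and the y axis of crib, either way round below 0.15 rad and angle between lid's own z axis and vertical below 0.12 rad and linear speed of lid below 0.02 m/s and contact force between lid and the fingers above 0.5 N and contact force between lid and crib below 0.05 N and contact force between lid and slat_a below 0.05 N and contact force between lid and slat_b below 0.05 N and contact force between lid and caddy below 0.05 N and angle between each of bottle_1, bottle_2, bottle_3, bottle_4, bottle_5, brush_pot, water_tub, glaze_jar's own z axis and vertical below 0.2 rad and distance of each of bottle_1, bottle_2, bottle_3, bottle_4, bottle_5, brush_pot, water_tub, glaze_jar from where it was at the start of the episode below 0.03 m); the arm keeps its last pose, push and grip.
It fails at once if The lid touches the crib or a slat (contact force between lid and crib above 0.3 N or contact force between lid and slat_a above 0.3 N or contact force between lid and slat_b above 0.3 N).
It fails at once if A bottle, pot or jar is pushed more than 40 mm or tipped more than 0.4 rad (distance of any of bottle_1, bottle_2, bottle_3, bottle_4, bottle_5, brush_pot, water_tub, glaze_jar from where it was at the start of the episode above 0.04 m or angle between any of bottle_1, bottle_2, bottle_3, bottle_4, bottle_5, brush_pot, water_tub, glaze_jar's own z axis and vertical above 0.4 rad).
It also fails if it takes over 72 s, if anything falls off the work surface, if the arm or the gripper's body presses on something with over 40 N, if the wrist force passes 120 N, or if a joint passes its speed limit or range.

## Working session

There is one attempt and no reset: what is moved stays moved. The work goes in short steps, each a Python script; the robot and the scene stay as the last script left them, time stands still between calls to the robot, and variables do not carry over. Pictures are saved under pics/ and viewed, at most 10 in all, crops included, and the job is handed in when it is done.

```bash
ls; mkdir -p pics
cat > h.py <<'E'
import numpy as np, cv2, pickle
from scipy.spatial.transform import Rotation as R
from bench import *
def rot(c):
    a=np.array(c["attitude"],float)
    return a if a.shape==(3,3) else R.from_quat(a).as_matrix()
def rays(c,u,v):
    x=(np.asarray(u,float)-c["cx"])/c["fx"]; y=(np.asarray(v,float)-c["cy"])/c["fy"]
    X,Y=x,y
    for _ in range(20):
        s=1+c["k1"]*(X*X+Y*Y); X,Y=x/s,y/s
    return np.stack([X,Y,np.ones_like(X)],-1)@rot(c).T
def onz(c,u,v,z):
    d=rays(c,u,v); e=np.array(c["eye"]); return e+d*((z-e[2])/d[...,2])[...,None]
def cloud(c):
    v,u=np.mgrid[0:480,0:640]; return np.array(c["eye"])+rays(c,u,v)*c["range_z"][...,None]
E
python3 - <<'E'
from h import *
for n in("top","scene"):
    c=snapshot(n); cv2.imwrite(f"pics/{n}0.png",c["image"]); pickle.dump(c,open(n+".pkl","wb"))
    print(n,c["eye"],c["attitude"],c["fx"],c["k1"])
print(get_obs())
E
```

```text
pics
top [0.29488497 0.02149693 1.5726826 ] [-0.70300654  0.707181   -0.05864531  0.04730295] 505.34713412677695 -0.013682645100230251
scene [1.05018085 0.61892918 1.29164769] [ 0.34320916  0.89736232 -0.26171068 -0.09195569] 621.6255325334524 0.0491561896987138
{'t': 0.1, 'qpos': array([ 1.0522223 ,  0.62924367,  0.03843509,  1.51822655, -0.02702817,
        0.9962901 , -0.01999395]), 'dq': array([-0.00088172, -0.00172382,  0.0013678 , -0.00376849, -0.001048  ,
       -0.00074485, -0.0005653 ]), 'joint_efforts': array([ 3.31148214e-03, -5.64537942e+01,  1.23062510e+00, -1.93975031e+01,
        1.13335319e-02,  5.39058834e-03,  2.30473023e-05]), 'eef_pos': array([ 0.28415805, -0.58400468,  0.23050056]), 'tool_rot': array([ 9.74483444e-01,  2.24457872e-01, -1.78268806e-04, -8.05839696e-04]), 'contact_force': array([0.3660084 , 0.59090678, 0.57257083]), 'ft_torque': array([0.04445659, 0.00106119, 0.01745086]), 'gripper_force': 0.0, 'gripper_width': 0.08515835838305535}
```

View pics/top0.png

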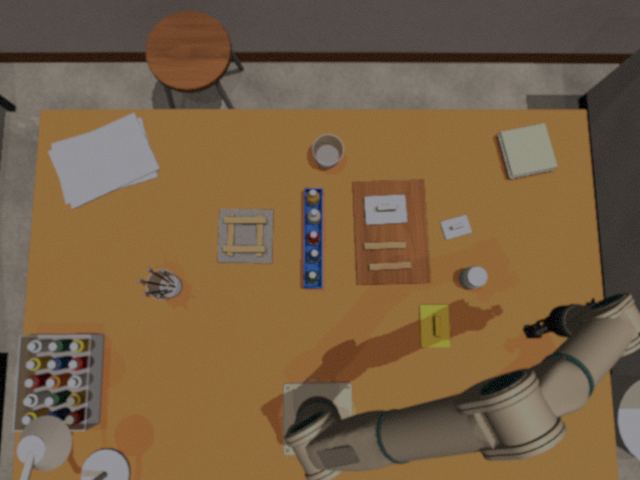

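View pics/scene0.png

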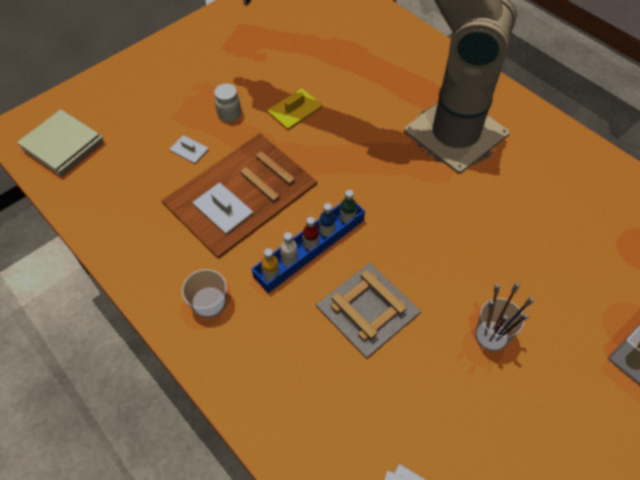

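Lid candidates in the top picture:
- White lid at (386,209) on the ware board.
- Small white lid at (456,227).
- Yellow lid at (434,326).

The one meant is the larger white one, at (386,209). I'll confirm it in an enlarged crop.

Run:
```python
from h import *
c=pickle.load(open("top.pkl","rb"))
im=c["image"]
a=cv2.resize(im[170:295,345:480],None,fx=4.4,fy=4.4,interpolation=cv2.INTER_CUBIC)
b=cv2.resize(im[200:275,205:285],(0,0),fx=4.4,fy=4.4,interpolation=cv2.INTER_CUBIC)
b=cv2.resize(im[200:275,205:250+35],None,fx=7,fy=7,interpolation=cv2.INTER_CUBIC)
cv2.imwrite("pics/cropb.png",a); cv2.imwrite("pics/cropc.png",b)
P=cloud(c)
for u,v in[(386,209),(370,215),(385,245),(390,266),(385,280),(245,220),(244,249),(231,235),(260,235),(245,235),(225,225),(313,237),(300,300),(456,227)]:
    print(u,v,P[v,u].round(4))
```

```text
386 209 [ 0.6239 -0.2153  0.0568]
370 215 [ 0.6112 -0.1692  0.028 ]
385 245 [ 0.5163 -0.2135  0.028 ]
390 266 [ 0.4513 -0.2276  0.0254]
385 280 [ 0.4094 -0.2134  0.0095]
245 220 [0.5939 0.2181 0.0434]
244 249 [0.5049 0.2208 0.036 ]
231 235 [0.5514 0.2641 0.0187]
260 235 [0.5499 0.1733 0.0257]
245 235 [0.5525 0.2216 0.0111]
225 225 [0.5841 0.2842 0.0136]
313 237 [0.5281 0.0099 0.1172]
300 300 [ 0.3499  0.0504 -0.0016]
456 227 [ 0.5719 -0.4372  0.0287]
```

View pics/cropb.png

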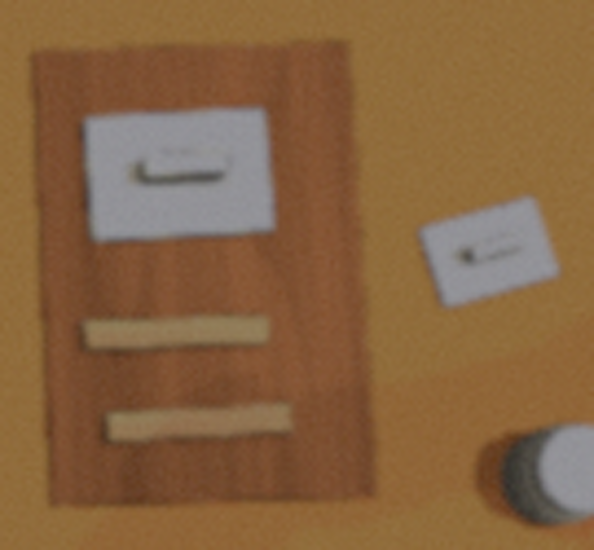

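View pics/cropc.png

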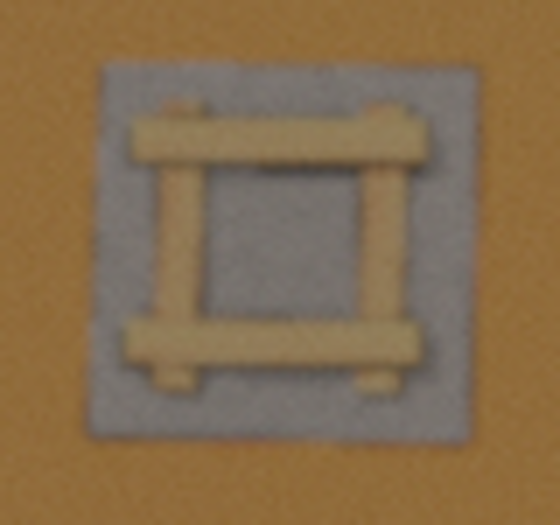

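The crops confirm the large white lid on the ware board, plate corners about (84,116), (266,108), (275,233), (92,242) in the crop. The crib's upper pair runs across the image, so the new slats go up-down. I'll now compute the poses from the crop corners.

Run:
```python
from h import *
c=pickle.load(open("top.pkl","rb"))
def f(n,pts,s,o,z):
    p=np.array(pts,float); p=(p+.5)/s-.5+o
    P=onz(c,p[:,0],p[:,1],z)[:,:2]
    e=[np.linalg.norm(P[i]-P[(i+1)%4]) for i in range(4)]
    d=P[1]-P[0]+P[2]-P[3]   # image-right direction ~ -y
    w=P[0]-P[3]+P[1]-P[2]
    print(n,P.mean(0).round(4),"sides",np.round(e,4),"yaw of x(right edge dir)+90:",round(np.arctan2(d[1],d[0])+np.pi/2,4),"yaw up:",round(np.arctan2(w[1],w[0]),4))
a=(4.4,(345,170)); b=(7,(205,200))
f("lid",[(84,116),(266,108),(275,233),(92,242)],*a,.024)
f("slat1",[(84,320),(270,316),(270,344),(86,349)],*a,.026)
f("slat2",[(107,411),(291,404),(292,432),(108,441)],*a,.026)
f("board",[(34,52),(348,41),(374,495),(52,505)],*a,.012)
f("crib board",[(104,63),(481,66),(470,441),(88,437)],*b,.010)
f("crib top1",[(133,121),(429,117),(428,161),(134,163)],*b,.038)
f("crib top2",[(126,320),(421,320),(422,363),(125,363)],*b,.038)
for p in[(.45,-.23),(.62,-.21),(.55,.22)]:
  for yaw in (0,np.pi/2,-np.pi/2,np.pi):
    q=(R.from_euler('z',yaw)*R.from_euler('x',np.pi)).as_quat()
    for z in(.02,.25):
        j=inverse_kinematics([*p,z],q); print(p,z,round(yaw,2),None if j is None else np.round(j,2))
```

```text
lid [ 0.6302 -0.2184] sides [0.131  0.0912 0.1306 0.0917] yaw of x(right edge dir)+90: 0.0439 yaw up: 0.039
slat1 [ 0.5163 -0.2138] sides [0.1316 0.02   0.13   0.0206] yaw of x(right edge dir)+90: 0.0196 yaw up: 0.0077
slat2 [ 0.4527 -0.2275] sides [0.1296 0.0197 0.1294 0.0211] yaw of x(right edge dir)+90: 0.0378 yaw up: 0.0062
board [ 0.5633 -0.2347] sides [0.2288 0.3297 0.2274 0.3276] yaw of x(right edge dir)+90: 0.0291 yaw up: 0.0191
crib board [0.5516 0.2204] sides [0.1696 0.1699 0.1691 0.1692] yaw of x(right edge dir)+90: -0.0139 yaw up: -0.0213
crib top1 [0.5961 0.2197] sides [0.1304 0.0198 0.1293 0.0189] yaw of x(right edge dir)+90: 0.0062 yaw up: 0.0144
crib top2 [0.5066 0.2217] sides [0.1288 0.019  0.1295 0.019 ] yaw of x(right edge dir)+90: -0.0049 yaw up: 0.0146
(0.45, -0.23) 0.02 0 [ 0.36  0.78  0.09  2.07 -0.22  0.3  -0.94]
(0.45, -0.23) 0.25 0 [ 0.32  0.4   0.13  1.89 -0.07  0.85 -1.08]
(0.45, -0.23) 0.02 1.57 [ 0.49  0.78 -0.12  2.06  0.27  0.31  0.16]
(0.45, -0.23) 0.25 1.57 [ 0.62  0.41 -0.28  1.89  0.15  0.87  0.26]
(0.45, -0.23) 0.02 -1.57 [ 0.18  0.81  0.36  2.07 
[... 595 characters left out ...]
8  0.59  1.49 -0.41  1.09 -2.51]
(0.62, -0.21) 0.02 3.14 [ 0.59  0.96 -0.54  1.63  0.66  0.74  1.31]
(0.62, -0.21) 0.25 3.14 [ 0.66  0.7  -0.68  1.47  0.46  1.14  1.47]
(0.55, 0.22) 0.02 0 [-0.56  0.85  0.22  1.83 -0.35  0.5  -1.67]
(0.55, 0.22) 0.25 0 [-0.36  0.53 -0.1   1.66  0.06  0.96 -2.06]
(0.55, 0.22) 0.02 1.57 [-0.36  0.84 -0.11  1.82  0.17  0.49 -0.59]
(0.55, 0.22) 0.25 1.57 [-0.14  0.56 -0.45  1.65  0.28  1.   -0.69]
(0.55, 0.22) 0.02 -1.57 [-0.8   0.95  0.63  1.84 -0.89  0.67 -2.77]
(0.55, 0.22) 0.25 -1.57 [ 0.18  0.73 -1.06  1.64  0.68  1.18  2.1 ]
(0.55, 0.22) 0.02 3.14 [-0.15  0.88 -0.45  1.82  0.64  0.59  0.57]
(0.55, 0.22) 0.25 3.14 [ 0.05  0.63 -0.79  1.65  0.5   1.08  0.69]
```

Sizes match, so I'm picking up the nearer slat (slat2). I'll approach 10 mm off-centre in -x to keep the open finger clear of its neighbour.

```bash
cat >> h.py <<'E'
def down(yaw): return (R.from_euler('z',yaw)*R.from_euler('x',np.pi)).as_quat()
CR=np.array([.5515,.2205]); CY=-.012
def crib(x,y): return CR+R.from_euler('z',CY).as_matrix()[:2,:2]@[x,y]
def st(m=""):
    o=get_obs(); print(m,round(o["t"],2),o["eef_pos"].round(4),"w",round(o["gripper_width"],4),"gf",round(o["gripper_force"],1),"F",np.round(o["contact_force"],1))
def pick(x,y,yaw,z,force,up=.25):
    goto([x,y,z+.10],down(yaw)); st("hover")
    movel([x,y,z],rate=.12); clamp(force); st("clamped")
    movel([x,y,up],rate=.2); st("lifted")
def save(n,f): 
    c=snapshot(n); cv2.imwrite(f"pics/{f}.png",c["image"]); pickle.dump(c,open(f+".pkl","wb")); return c
E
python3 - <<'E'
from h import *
goto([.4427,-.2275,.25],down(np.pi/2+.03))
pick(.4427,-.2275,np.pi/2+.03,.0150,30)
c=save("wrist","w1"); d=save("top","t1")
cv2.imwrite("pics/m1.png",np.hstack([cv2.resize(c["image"],(400,300)),cv2.resize(d["image"][120:360,160:480],(400,300))]))
E
```

```text
hover 2.15 [ 0.4431 -0.2285  0.1152] w 0.0853 gf 0.0 F [ 0.9 -0.1 -0.1]
clamped 3.74 [ 0.443  -0.2276  0.0153] w 0.0194 gf 30.0 F [0.  1.  4.3]
lifted 5.07 [ 0.4419 -0.2272  0.249 ] w 0.0191 gf 29.4 F [ 0.   0.  -0.4]
```

View pics/m1.png

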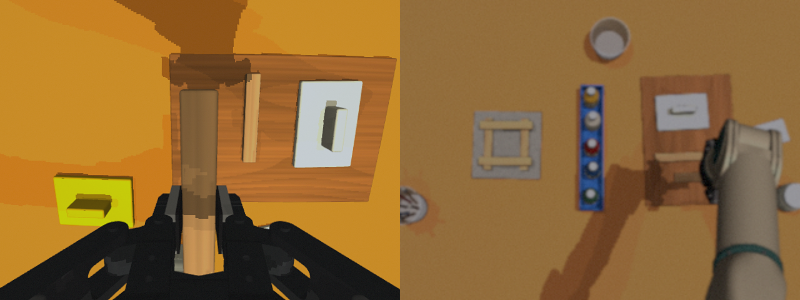

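The slat is gripped straight (far end at about (197,90) in the left half). I'll check its end position from the wrist depth before placing.

```bash
cat >> h.py <<'E'
def slatcheck(c):
    """slat in the tool frame: seen part from wrist depth"""
    o=get_obs(); P=cloud(c); T=R.from_quat(o["tool_rot"]).as_matrix()
    L=(P-o["eef_pos"])@T; 
    m=(c["range_z"]>0)&(abs(L[...,1])<.02)&(abs(L[...,2])<.03)&(abs(L[...,0])<.12)&(abs(L[...,0])>.02)
    q=L[m]; far=q[q[:,0]>0] if (q[:,0]>0).sum()>(q[:,0]<0).sum() else q[q[:,0]<0]
    k=np.polyfit(far[:,0],far[:,2],1); ky=np.polyfit(far[:,0],far[:,1],1)
    print("slat far end x",np.percentile(far[:,0],[1,50,99]).round(4),"z fit (pitch)",k.round(4),"y fit",ky.round(4),len(far))
E
python3 - <<'E'
from h import *
slatcheck(pickle.load(open("w1.pkl","rb")))
E
```

```text
slat far end x [0.0206 0.045  0.0664] z fit (pitch) [ 0.0081 -0.0105] y fit [ 0.0052 -0.0003] 8219
```

```bash
cat >> h.py <<'E'
def place(yc):
    x,y=crib(0,yc); q=down(np.pi+CY)
    goto([x,y,.25],q); st("over crib")
    movel([x,y,.07],rate=.2); movel([x,y,.0423],rate=.04); st("down"); gripper_open(); st("open"); movel([x,y,.25],rate=.25)
E
python3 - <<'E'
from h import *
movel([.50,-.2275,.25],rate=.2)
place(.045)
goto([.5110,-.2138,.25],down(np.pi/2+.016))
pick(.5110,-.2138,np.pi/2+.016,.0150,30)
slatcheck(save("wrist","w2"))
d=save("top","t2"); P=cloud(d)
cv2.imwrite("pics/m2.png",cv2.resize(d["image"][195:280,200:300],None,fx=6,fy=6,interpolation=cv2.INTER_CUBIC))
E
```

```text
over crib 7.4 [0.5529 0.2634 0.2498] w 0.0191 gf 29.4 F [-0.1  0.2  0. ]
down 9.29 [0.5521 0.2657 0.0423] w 0.0193 gf 29.4 F [-0.8  0.2  0.3]
open 9.95 [0.5521 0.2655 0.0423] w 0.0858 gf 0.0 F [-0.6  0.3 -0.5]
hover 13.28 [ 0.5123 -0.2131  0.1156] w 0.0851 gf 0.0 F [-0.5  0.3  0.3]
clamped 14.88 [ 0.5113 -0.2139  0.0153] w 0.0194 gf 30.1 F [-0.7  0.4  3.3]
lifted 16.2 [ 0.5102 -0.2136  0.2489] w 0.0194 gf 29.6 F [ 0.3  0.4 -1. ]
slat far end x [0.0206 0.0455 0.0673] z fit (pitch) [ 0.0072 -0.0105] y fit [ 0.0055 -0.0002] 8401
```

View pics/m2.png

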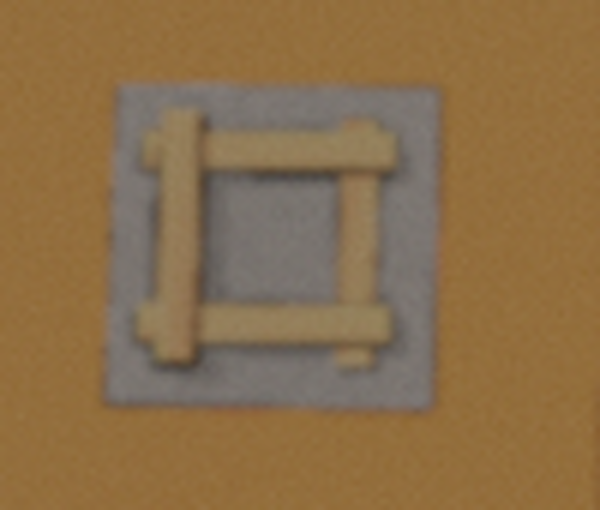

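The first slat lies on both cross slats, from (180,107) to (177,360) in the crop. Next I'll place the second, then measure both.

Run:
```python
from h import *
place(-.045)
goto([.6302,-.2184,.25],down(np.pi/2+.041)); st()
d=save("top","t3")
im=d["image"]
a=cv2.resize(im[200:275,205:285],None,fx=5,fy=5,interpolation=cv2.INTER_CUBIC)
w=save("wrist","w3")["image"]
cv2.imwrite("pics/m3.png",np.hstack([a,cv2.resize(w,(400,375))]))
P=cloud(d)
for s in(1,-1):
    c=crib(0,.045*s)
    m=(np.hypot(*(P[...,:2]-CR).transpose(2,0,1))<.12)&(abs(P[...,1]-c[1])<.02)&(P[...,2]>.043)
    print(s,np.median(P[m],0).round(4),m.sum())
```

```text
over crib 17.76 [0.5515 0.1735 0.2497] w 0.0192 gf 29.6 F [ 0.4 -0.8 -0. ]
down 19.65 [0.551  0.1757 0.0423] w 0.0189 gf 29.6 F [-0.1 -0.2  0.1]
open 20.31 [0.551  0.1755 0.0423] w 0.0855 gf 0.0 F [-0.3 -0.1  0.2]
 22.78 [ 0.6306 -0.2158  0.25  ] w 0.0854 gf 0.0 F [-0.5 -0.3 -0.2]
1 [0.5493 0.2636 0.0518] 307
-1 [0.546  0.1738 0.0524] 293
```

View pics/m3.png

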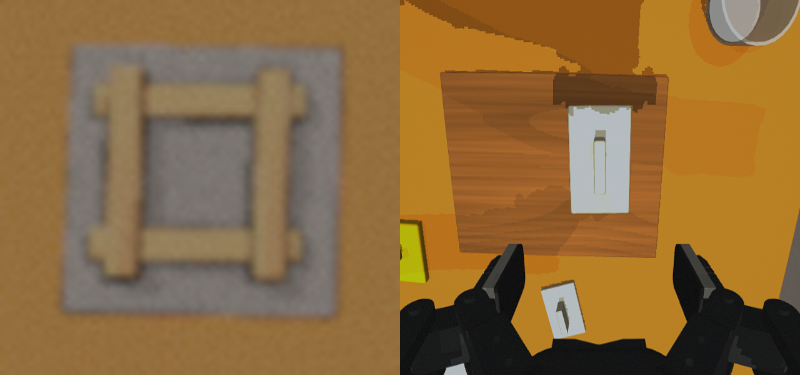

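Both slats are down, at (124,170) and (270,172) in the left half, with tops at 52 mm. The lid's handle is in line with the gripper at (600,165), so I'll grip it.

Run:
```python
from h import *
pick(.6302,-.2184,np.pi/2+.041,.031,80,up=.26)
c=save("wrist","w4"); o=get_obs(); T=R.from_quat(o["tool_rot"]).as_matrix()
L=(cloud(c)-o["eef_pos"])@T
m=(c["range_z"]>0)&(abs(L[...,2]-.007)<.02)&(abs(L[...,0])<.09)&(abs(L[...,1])<.07)&(c["image"].min(-1)>90)
q=L[m]; print(len(q),np.percentile(q,[1,50,99],axis=0).round(4))
A=np.c_[q[:,:2],np.ones(len(q))]; print("plane",np.linalg.lstsq(A,q[:,2],rcond=None)[0].round(4))
cv2.imwrite("pics/m4.png",c["image"])
```

```text
hover 23.43 [ 0.6312 -0.2178  0.1318] w 0.0855 gf 0.0 F [-0.2 -0.2  1.9]
clamped 25.06 [ 0.6307 -0.2184  0.0315] w 0.0148 gf 79.0 F [ 0.1 -0.3  4.1]
lifted 26.35 [ 0.6293 -0.2183  0.2585] w 0.0145 gf 78.2 F [-0.7 -0.4 -3.7]
39755 [[-0.0581 -0.0434  0.0065]
 [ 0.0354  0.0002  0.008 ]
 [ 0.0659  0.0435  0.0098]]
plane [0.0023 0.0018 0.0079]
```

View pics/m4.png

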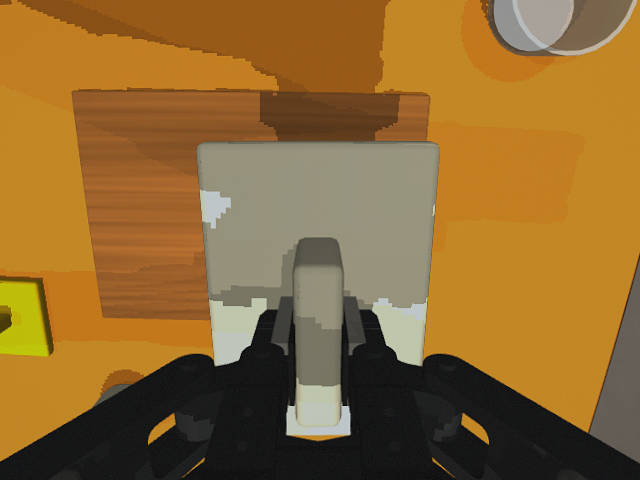

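The lid hangs level and centred (plate corners at (198,143) and (438,143)), with its underside 20 mm below the TCP. I'll carry it over the bottles.

Run:
```python
from h import *
x,y=CR; q=down(np.pi/2+CY)
y-=.001
movel([x,y,.26],q,rate=.2); st("over")
movel([x,y,.13],rate=.12); movel([x,y,.087],rate=.04); wait(.5); st("hover")
d=save("top","t5"); o=get_obs(); print(o["tool_rot"],np.abs(o["dq"]).max())
c=save("wrist","w5"); T=R.from_quat(o["tool_rot"]).as_matrix()
L=(cloud(c)-o["eef_pos"])@T
m=(c["range_z"]>0)&(abs(L[...,2]-.007)<.012)&(abs(L[...,0])<.09)&(abs(L[...,1])<.07)&(c["image"].min(-1)>80)
print(np.percentile(L[m],[1,50,99],axis=0).round(4))
s=save("scene","s5")["image"]
cv2.imwrite("pics/m5.png",np.hstack([cv2.resize(s[150:420,230:550],(400,338)),cv2.resize(c["image"],(400,338))]))
```

```text
over 28.77 [0.5518 0.2184 0.2599] w 0.0148 gf 78.2 F [-0.8 -0.3 -3.3]
hover 31.73 [0.5515 0.2195 0.087 ] w 0.0148 gf 78.1 F [-0.2  0.4 -2.5]
[7.11341916e-01 7.02846126e-01 3.88718372e-05 7.15098466e-06] 0.0029019658829940475
[[-0.058  -0.0435  0.0066]
 [ 0.0353  0.0002  0.0081]
 [ 0.0659  0.0436  0.0102]]
```

View pics/m5.png

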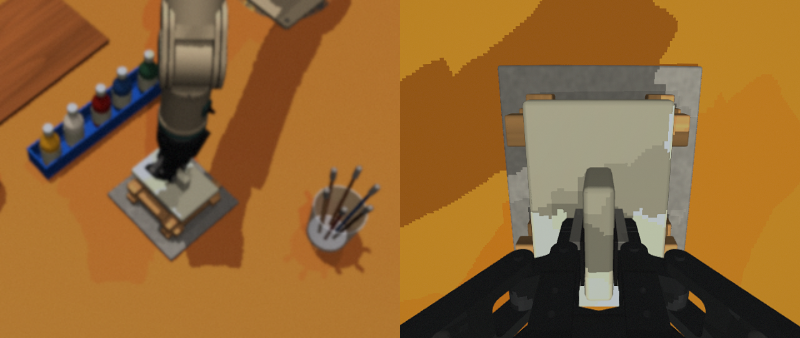

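The lid hovers centred and square over the crib (wrist view: plate at (525–675, 100), crib board at (500–700, 67)). The bottles at (50–150, 60–130) and the brush pot are still standing.

```bash
python3 -c "
from bench import *
print(finish_job())"
```

```text
the job is handed in; nothing more can be done
None
```

I handed the job in with both slats released as the crib's third layer (tops measured at 52 mm) and the lid still held about 15 mm above them, level, centred and square across them; the last pictures show no bottle or pot knocked, though I didn't re-measure the bottles, pots or jar, and the judge returned no verdict.

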